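# Slide the orange module onto the rail until it clicks

## Task

Lift the orange-topped module out of the black holder and stand it on the green mat, let go, and take it again the other way, across its longer side. Then slide it onto the open end of the rail until it is fully home, held by the sprung brass button and close beside the grey modules, and let go. Leave the blue-topped module, the mug and the grey reel where they are.

Things in the scene. Friction and masses are not known exactly. Their poses are not given: they have to be found in the camera images.
- module: Orange-topped electronics module, about 200 g, 68 mm tall. Origin: centre of its underside; z up, x along its short side (it slides this way), y along its long side. Lower part white, 38 (x) by 58 (y) mm, up to 32 mm height; upper part orange, 38 (x) by 44 (y) mm, 32 to 68 mm high: take it here. Same shape after a half turn about z. It starts in one of the holder's two places.
- module_notch (a point): Middle of the module's channel roof, 13 mm above its origin, same axes. The channel runs through the underside along x, open at both ends: 20 mm wide between two lips from 0 to 5 mm height, 40 mm wide from 5 to 13 mm. Here in the roof is a notch, 22 mm long in x, for the sprung brass button.
- spare: Blue-topped module of the same shape and size, in the holder's other place; it stays there. Origin: centre of its underside.
- holder: Fixed black trough, 210 (x) by 75 (y) mm; origin: centre of its underside. Modules stand on its floor (6 mm high) about 50 mm either side of the middle along x, their x along its x. Side walls 77 mm high, 63 mm apart inside, leave no finger room at the ends of a module's long side; grip a module along the trough (38 mm). End sills are 16 mm high.
- mat: Fixed green cutting mat, 240 (x) by 160 (y) mm, 3 mm thick. Origin: centre of its underside.
- rail_unit: Fixed rail on an aluminium plate 210 by 110 by 8 mm. Origin: underside of the plate, straight below the home place; x along the rail in the pushing direction, from the open end to the grey modules; z up. T-shaped rail: stem 14 mm wide, head 36 mm wide from 22 to 27 mm height. The module's lips run under the head, so it goes on only from the open end.
- rail_home (a point): Where the module's origin is when home: 14 mm above the rail unit's origin, same axes; the channel roof then rests on the rail head (play: 2 mm to each side, 3 mm upwards). Two grey modules of the same shape are fixed on the rail beyond it; home leaves a 2.5 mm gap to them, and they stop the module.
- rail_mouth (a point): Tip of the rail's open end, at the top of the head (27 mm above the table); same axes as the rail unit. 75 mm before rail_home. The end is a bevelled half disc of 18 mm radius.
- detent (a joint): Sprung brass button with a domed top (16 mm dome radius, about 17 mm across at the rail) in the rail's top at the home place. 0 when up (2.5 mm above the rail head), grows to 0.0025 m as the module's channel roof presses it down in passing, back to 0 in the module's notch. About 3 N starts it, 4.3 N holds it down; pushing the module over it takes about 5 to 12 N.
- mug: White mug, 80 mm across, 90 mm tall, standing behind. Origin: centre of its underside.
- reel: Grey reel of 60 mm diameter, 40 mm tall, standing behind. Origin: centre of its underside.
There are look-alikes about, which are no part of the job. What is shaped like the module but pink is not meant.

How it is judged:
On the way:
1. the orange-topped module stands upright on the green mat, let go and at rest (x of module in the frame of mat between -0.12 and 0.12 m and y of module in the frame of mat between -0.08 and 0.08 m and z of module in the frame of mat between 0 and 0.006 m and angle between module's own z axis and vertical below 0.1 rad and linear speed of module below 0.02 m/s and contact force between module and the fingers below 0.05 N), for 0.2 s.
At the end, for the whole second after the job is handed in: The orange-topped module is on the rail at its home place (within 5 mm along the rail, 4 mm across it, 3 mm in height), upright and in line with the rail within about 6 degrees, the sprung brass button up in its notch (within 1 mm), the module at rest and let go (x of module in the frame of rail_home between -0.005 and 0.005 m and y of module in the frame of rail_home between -0.004 and 0.004 m and z of module in the frame of rail_home between -0.003 and 0.003 m and angle between the x axis of module and the x axis of rail_home, either way round below 0.12 rad and angle between module's own z axis and vertical below 0.1 rad and value of joint detent below 0.001 m and linear speed of module below 0.02 m/s and contact force between module and the fingers below 0.05 N); the robot touches nothing.
It fails at once if the blue-topped module was moved more than 20 mm (distance of spare from where it was at the start of the episode above 0.02 m).
It fails at once if the mug was moved more than 30 mm (distance of mug from where it was at the start of the episode above 0.03 m).
It fails at once if the reel was moved more than 30 mm (distance of reel from where it was at the start of the episode above 0.03 m).
It also fails if it takes over 59 s, if anything falls off the work surface, if the arm or the gripper's body presses on something with over 40 N, if the wrist force passes 120 N, or if a joint passes its speed limit or range.

## Robot

A 6-joint arm with a two-finger parallel gripper is mounted at the origin on the work surface. World frame = base frame: x ahead of the robot, y to its left, z up, the work surface at z = 0. Lengths are in m, angles in rad, forces in N, time in s.
With the tool pointing down it reaches from about 0.375 to 0.9 m from the base axis. Payload 3.1 kg.
Tool frame: the origin (TCP) lies midway between the tips of the shut fingers; the grasp point (between the pads) lies 19 mm behind it; z points along the fingers, x is the direction in which the jaws open and shut, and the axes are right-handed (so a half turn about z gives the same grasp; the last joint's range is limited). The gripper opens to 87 mm and grips with 3 to 60 N. Pads are 19 mm wide; open, the fingers measure 117 mm over their backs; the gripper's body (75 mm by 190 mm) begins 51 mm behind the grasp point.
Start: joints at [0.97, 0.527, 1.433, -0, 1.181, -0.178], TCP at [0.256, 0.57, 0.223] pointing down, gripper open.
Joint ranges: [-3.08, 3.08], [-0.75, 2.2], [0.22, 2.44], [-1.43, 4.57], [0, 2.65], [-2.85, 2.85]. Speed limits (rad/s): [2.79, 2.79, 3.14, 3.14, 3.14, 3.14].

## Interface

Orientations are given as a unit quaternion [x, y, z, w].
In Python, from rig import * gives the robot as it stands.
- The arm moves only by the tool drive_tool, never from a script. Its argument "plan" is a list of rows, each an object with "offset": the shift along the tool's x, y, z in cm, a list of three; "delta_rot": the turn, a rotation vector about the tool's x, y, z in degrees, a list of three; "jaw": the finger opening in cm, from 0 to 8.7. In form: [{"offset": [dx, dy, dz], "delta_rot": [wx, wy, wz], "jaw": jaw}, ...]. A call has exactly 8 rows; each row is the pose to reach, as a shift and turn from the pose commanded when the call began, along the tool's axes at that moment; what a row does not reach only later rows make up. A row lasts 1/12 s, in which the tool goes at most 41.7 mm and 7.16 degrees, less where a joint would pass 70% of its speed; a pose out of reach is approached as far as the arm can. A call with a gripper value outside its range is refused whole. The fingers move at their own pace and stop on an object; "squeeze" is the grip in N (left out, the last holds). Time passes only in rows, so rows that repeat a pose let the fingers close, or fill a call up. It gives the time, the measured TCP pose, the force and the opening at its end, in the units of the state.
- get_obs(): the state, without advancing time (a new reading comes with each control period).
- camera(name): name is "scene" or "top" or "wrist"; returns the picture (420x560x3 uint8, red, green, blue); there is no depth.
- calibration(name): a dict with "K" (3x3 intrinsics, pixels), "pose" (4x4, takes a point from camera to world coordinates); the wrist camera has in their place "tool_from_camera" (4x4, takes a point from camera to tool coordinates, whose origin is the TCP and whose axes are the tool frame's). Camera axes: x right, y down, z forward; pixel columns grow to the right and rows downward; lengths in m; the calibration is good to about 2 mm. A picture is of the moment at which its call begins: read the wrist's pose just before it. calibration takes no time and is no camera call.
- hand_in(): hands the job in, once; it reports no verdict.
The state is a dict: "time": time; "q": joint angles; "joint_velocities": joint speeds; "joint_torque": joint torques, N m; "position": TCP position; "tool_rot": TCP orientation; "ft_force": force on the tool from outside, world axes, zero at the start; "moment": the same for the moment, N m; "grip_width": finger opening in m.
Only numpy, scipy, OpenCV 4.12 (cv2) and the standard library are available. Lean on these libraries where they do the work, as an engineer would, in place of code of your own. Each camera call takes 0.05 s, during which the arm holds its last target.

## Working session

There is one attempt and no reset: what is moved stays moved. The work goes in short steps, Python scripts to look and compute and a tool call to move; the robot and the scene stay as the last step left them, time stands still between calls to the robot, and variables do not carry over. Pictures are saved under pics/ and viewed, and the job is handed in when it is done.

Besides the shell and the picture viewer there is one more tool, called after ">>>" as name(argument=value, ...), one argument or row to a line, values as JSON. drive_tool: Moves the arm, as the interface text tells. Its arguments: {"type":"object","properties":{"plan":{"type":"array","items":{"type":"object","properties":{"offset":{"type":"array","items":{"type":"number"}},"delta_rot":{"type":"array","items":{"type":"number"}},"jaw":{"type":"number"}}}},"squeeze":{"type":"number"}},"required":["plan"]}

```bash
ls; mkdir -p pics; python3 - <<'E'
from rig import *
import cv2,numpy as np
o=get_obs();print(o)
for n in ("scene","top"):
    cv2.imwrite(f"pics/{n}0.png",camera(n)[:,:,::-1]);c=calibration(n);print(n,np.round(c["K"],2).tolist(),np.round(c["pose"],4).tolist())
c=calibration("wrist");print({k:np.round(v,4).tolist() for k,v in c.items()})
E
```

```text
pics
{'time': 0.0, 'q': array([ 9.69529392e-01,  5.28454214e-01,  1.43389204e+00, -2.98867791e-05,
        1.18139946e+00, -1.78495040e-01]), 'joint_velocities': array([ 2.23235574e-04,  4.09194273e-05,  2.35936385e-04, -8.71195419e-06,
       -1.53850898e-03, -3.69392477e-04]), 'joint_torque': array([ 6.90317447e-04, -4.40048325e+01, -1.76591241e+01,  6.32379600e-02,
        5.82789362e-02, -1.62590886e-04]), 'position': array([0.25598968, 0.56937013, 0.22158225]), 'tool_rot': array([ 8.39725509e-01,  5.43010046e-01, -9.88093075e-04,  4.27522332e-04]), 'ft_force': array([ 0.3207558,  1.0569199, -0.1563258]), 'moment': array([ 0.00899273,  0.01846844, -0.00226938]), 'grip_width': 0.08680047381833225}
scene [[431.62, 0.0, 277.05], [0.0, 431.62, 204.67], [0.0, 0.0, 1.0]] [[0.5055, 0.7396, -0.4443, 0.9942], [0.8627, -0.4243, 0.2752, -0.2277], [0.015, -0.5224, -0.8526, 0.8668], [0.0, 0.0, 0.0, 1.0]]
top [[473.87, 0.0, 284.56], [0.0, 473.87, 207.9], [0.0, 0.0, 1.0]] [[0.0241, -0.9844, 0.174, 0.4368], [-0.9997, -0.0234, 0.006, 0.0272], [-0.0018, -0.1741, -0.9847, 0.977], [0.0, 0.0, 0.0, 1.0]]
{'K': [[336.4475, 0.0, 282.2455], [0.0, 336.4475, 211.4195], [0.0, 0.0, 1.0]], 'tool_from_camera': [[1.0, 0.0008, -0.0, -0.0006], [-0.0008, 0.9708, 0.2399, -0.0653], [0.0002, -0.2399, 0.9708, -0.1619], [0.0, 0.0, 0.0, 1.0]]}
```

View pics/scene0.png

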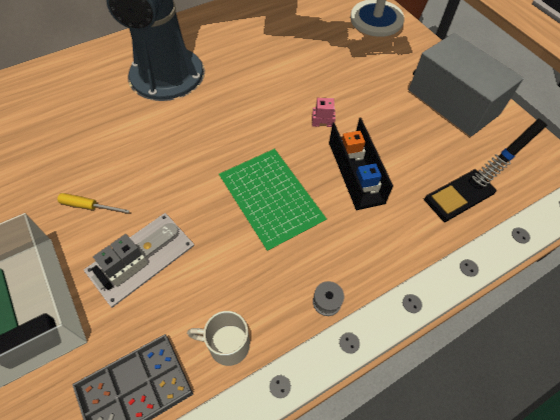

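View pics/top0.png

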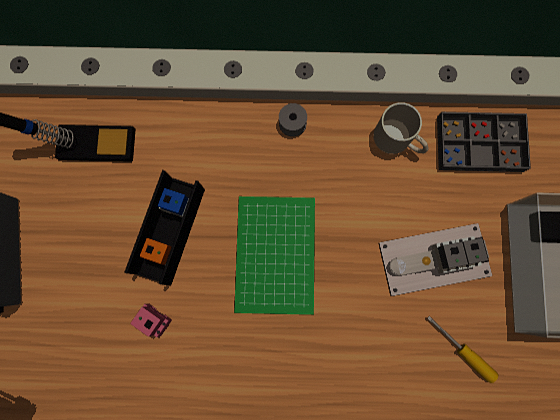

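The top view shows the orange module at about (154,250), blue at (173,200), the mat centred at (275,255), and the rail with its open end at (395,262) and the grey modules to the right. I'll zoom in.

```bash
cat > h.py <<'E'
import cv2,numpy as np
from rig import *
from scipy.spatial.transform import Rotation as R
def cam(n,o=None):
    c=calibration(n);K=np.array(c["K"])
    if n=="wrist":
        T=np.eye(4);T[:3,:3]=R.from_quat(o["tool_rot"]).as_matrix();T[:3,3]=o["position"];P=T@np.array(c["tool_from_camera"])
    else: P=np.array(c["pose"])
    return K,P
def p2w(K,P,uv,z):
    d=P[:3,:3]@np.linalg.solve(K,[uv[0],uv[1],1.]);t=(z-P[2,3])/d[2];return P[:3,3]+t*d
def w2p(K,P,X):
    c=(np.asarray(X)-P[:3,3])@P[:3,:3];q=c@K.T;return q[...,:2]/q[...,2:]
E
python3 - <<'E'
import cv2
t=cv2.imread("pics/top0.png")
cv2.imwrite("pics/za.png",cv2.resize(t[165:345,115:215],None,fx=5.5,fy=3.3*5.5/3.3*0.6,interpolation=cv2.INTER_CUBIC)[:600]) if 0 else None
cv2.imwrite("pics/za.png",cv2.resize(t[165:295,115:215],None,fx=4.5,fy=4.5,interpolation=cv2.INTER_CUBIC))
cv2.imwrite("pics/zb.png",cv2.resize(t[215:305,370:500],None,fx=6,fy=6,interpolation=cv2.INTER_CUBIC))
E
```

```text
(no output)
```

View pics/za.png

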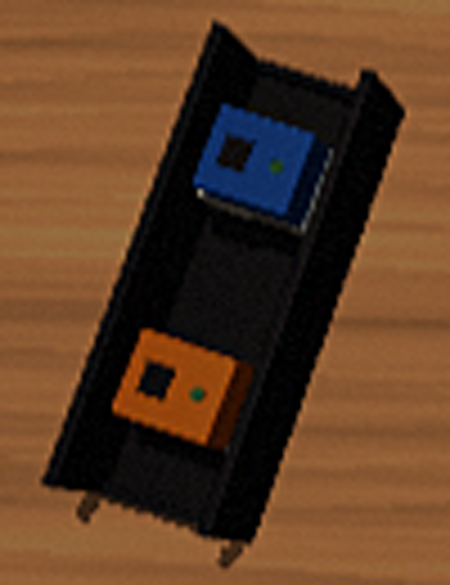

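View pics/zb.png

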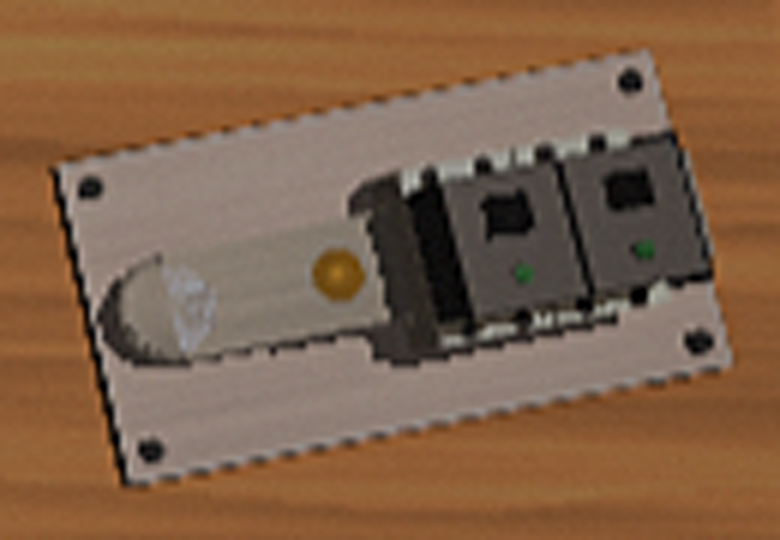

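```bash
python3 - <<'E'
from h import *
K,P=cam("top")
def f(pts,s,off,z): return np.array([p2w(K,P,((a+.5)/s-.5+off[0],(b+.5)/s-.5+off[1]),z) for a,b in pts])
def rep(n,c):
    print(n,"centre",c.mean(0).round(4),"sides",[round(float(np.linalg.norm(c[i]-c[(i+1)%4]))*1000,1) for i in range(4)],"dir deg",[round(float(np.degrees(np.arctan2(*(c[(i+1)%4]-c[i])[1::-1]))),1) for i in range(4)])
rep("orange",f([(147,328),(240,362),(210,446),(113,410)],4.5,(115,165),.074))
rep("blue",f([(227,103),(330,138),(300,222),(197,187)],4.5,(115,165),.074))
rep("holder",f([(214,22),(372,70),(245,545),(43,485)],4.5,(115,165),.083))
rep("plate",f([(55,168),(650,50),(732,368),(125,485)],6,(370,215),.008))
rep("greys",f([(440,190),(675,134),(713,278),(475,326)],6,(370,215),.082))
print("brass",f([(338,274)],6,(370,215),.0295))
rep("mat",f([(239,197),(315,198),(314,314),(235,313)],1,(0,0),.003))
print("mug",p2w(K,P,(401,122),.09),"reel",p2w(K,P,(293,117),.04))
o=get_obs();m=R.from_quat(o["tool_rot"]).as_matrix();print(m.round(3))
E
```

```text
orange centre [0.5081 0.2793 0.074 ] sides [42.8, 37.2, 44.4, 37.0] dir deg [-108.4, 164.0, 71.4, -18.6]
blue centre [0.6054 0.2492 0.074 ] sides [47.8, 38.6, 47.5, 38.7] dir deg [-107.5, 163.9, 72.6, -15.6]
holder centre [0.5544 0.2623 0.083 ] sides [72.2, 206.9, 88.6, 207.9] dir deg [-105.8, 168.5, 75.2, -16.0]
plate centre [ 0.5098 -0.2753  0.008 ] sides [209.9, 110.1, 209.8, 108.3] dir deg [-77.5, -168.2, 102.0, 11.9]
greys centre [ 0.5164 -0.3105  0.082 ] sides [77.3, 46.1, 76.9, 43.4] dir deg [-75.4, -167.9, 102.6, 12.6]
brass [[ 0.5051184  -0.25092109  0.0295    ]]
mat centre [0.5119 0.0488 0.003 ] sides [159.3, 237.4, 158.7, 237.7] dir deg [-89.4, -179.7, 90.7, 0.4]
mug [ 0.77015101 -0.19181501  0.09      ] reel [0.79460212 0.01995007 0.04      ]
[[ 0.41   0.912 -0.001]
 [ 0.912 -0.41  -0.002]
 [-0.002 -0.    -1.   ]]
```

>>> drive_tool(
  plan=[
    {"offset": [-16, 35, 2], "delta_rot": [0, 0, 83], "jaw": 8.7},
    {"offset": [-16, 35, 2], "delta_rot": [0, 0, 83], "jaw": 8.7},
    {"offset": [-16, 35, 2], "delta_rot": [0, 0, 83], "jaw": 8.7},
    {"offset": [-16, 35, 2], "delta_rot": [0, 0, 83], "jaw": 8.7},
    {"offset": [-16, 35, 2], "delta_rot": [0, 0, 83], "jaw": 8.7},
    {"offset": [-16, 35, 2], "delta_rot": [0, 0, 83], "jaw": 8.7},
    {"offset": [-16, 35, 2], "delta_rot": [0, 0, 83], "jaw": 8.7},
    {"offset": [-16, 35, 2], "delta_rot": [0, 0, 83], "jaw": 8.7},
  ],
)

```text
time: 0.77
position: [0.4764, 0.3177, 0.2048]
tool_rot: [0.997, 0.071, -0.0, 0.0]
ft_force: [0.1, 1.2, -0.6]
grip_width: 0.0871
```

>>> drive_tool(
  plan=[
    {"offset": [2.4, 4.0, 2], "delta_rot": [0, 0, 25], "jaw": 8.7},
    {"offset": [2.4, 4.0, 2], "delta_rot": [0, 0, 25], "jaw": 8.7},
    {"offset": [2.4, 4.0, 2], "delta_rot": [0, 0, 25], "jaw": 8.7},
    {"offset": [2.4, 4.0, 2], "delta_rot": [0, 0, 25], "jaw": 8.7},
    {"offset": [2.4, 4.0, 2], "delta_rot": [0, 0, 25], "jaw": 8.7},
    {"offset": [2.4, 4.0, 2], "delta_rot": [0, 0, 25], "jaw": 8.7},
    {"offset": [2.4, 4.0, 2], "delta_rot": [0, 0, 25], "jaw": 8.7},
    {"offset": [2.4, 4.0, 2], "delta_rot": [0, 0, 25], "jaw": 8.7},
  ],
)

```text
time: 1.43
position: [0.5051, 0.2838, 0.1853]
tool_rot: [0.99, -0.143, -0.0, 0.0]
ft_force: [-0.2, 0.2, 0.0]
grip_width: 0.0869
```

```bash
cat > look.py <<'E'
import sys
from h import *
o=get_obs();cv2.imwrite(f"pics/{sys.argv[1]}.png",camera("wrist")[:,:,::-1])
np.savez(f"pics/{sys.argv[1]}.npz",tool_rot=o["tool_rot"],position=o["position"])
m=R.from_quat(o["tool_rot"]).as_matrix()
print(o["time"],o["position"].round(4),"yaw",np.degrees(np.arctan2(m[1,0],m[0,0])).round(2),"tilt",m[:2,2].round(4),o["ft_force"].round(2),o["grip_width"])
E
python3 look.py w1
```

```text
1.4333 [0.5051 0.2838 0.1853] yaw -16.42 tilt [-0.0001 -0.0001] [-0.19  0.21  0.03] 0.08694892104899714
```

View pics/w1.png

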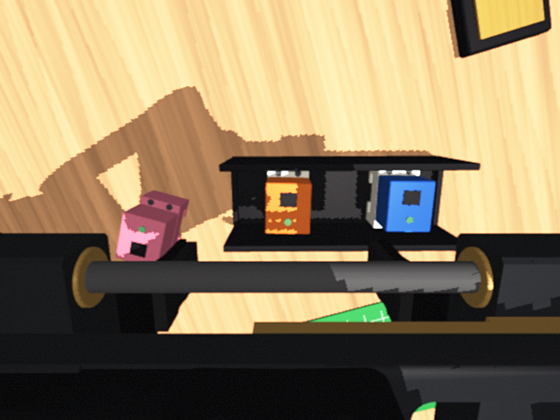

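```bash
python3 - <<'E'
import cv2
t=cv2.imread("pics/w1.png")
cv2.imwrite("pics/zc.png",cv2.resize(t[150:255,215:345],None,fx=6,fy=5.7,interpolation=cv2.INTER_CUBIC))
E
```

```text
(no output)
```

View pics/zc.png

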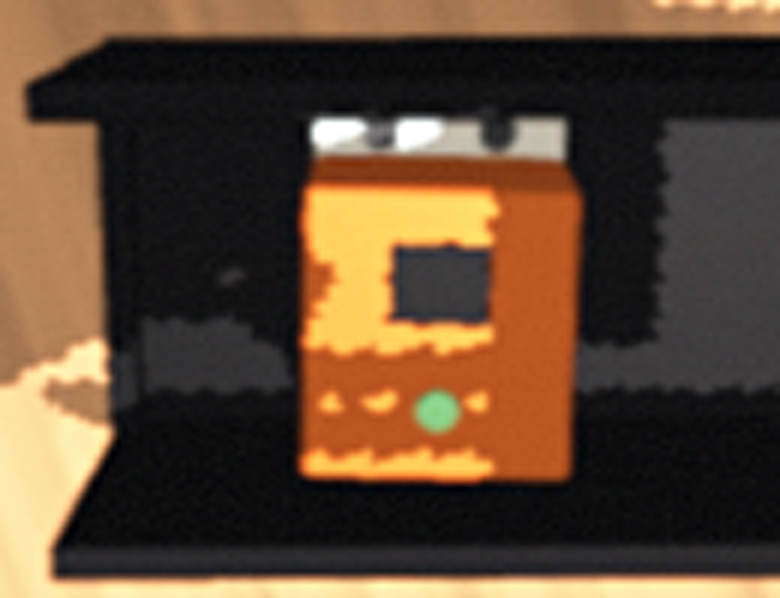

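```bash
python3 - <<'E'
from h import *
o=np.load("pics/w1.npz");K,P=cam("wrist",o)
c=np.array([p2w(K,P,(a/6+215,b/5.7+150),.074) for a,b in [(302,187),(580,190),(572,480),(300,478)]])
m=R.from_quat(o["tool_rot"]).as_matrix()
print(c.mean(0),[round(float(np.linalg.norm(c[i]-c[(i+1)%4]))*1000,1) for i in range(4)],[round(float(np.degrees(np.arctan2(*(c[(i+1)%4]-c[i])[1::-1]))),1) for i in range(4)])
print((c.mean(0)-o["position"])@m)
E
```

```text
[0.50925159 0.2815108  0.074     ] [38.0, 43.7, 38.6, 43.8] [-17.0, -106.7, 163.2, 72.6]
[0.00466236 0.00098346 0.11125525]
```

>>> drive_tool(
  plan=[
    {"offset": [0.4, 0.1, 4], "delta_rot": [0, 0, 0.5], "jaw": 6.5},
    {"offset": [0.4, 0.1, 8], "delta_rot": [0, 0, 0.5], "jaw": 6.5},
    {"offset": [0.4, 0.1, 12], "delta_rot": [0, 0, 0.5], "jaw": 6.5},
    {"offset": [0.4, 0.1, 14.8], "delta_rot": [0, 0, 0.5], "jaw": 6.5},
    {"offset": [0.4, 0.1, 14.8], "delta_rot": [0, 0, 0.5], "jaw": 6.5},
    {"offset": [0.4, 0.1, 14.8], "delta_rot": [0, 0, 0.5], "jaw": 3.0},
    {"offset": [0.4, 0.1, 14.8], "delta_rot": [0, 0, 0.5], "jaw": 3.0},
    {"offset": [0.4, 0.1, 14.8], "delta_rot": [0, 0, 0.5], "jaw": 3.0},
  ],
  squeeze=20,
)

```text
time: 2.15
position: [0.5108, 0.2822, 0.0397]
tool_rot: [0.989, -0.148, 0.002, -0.001]
ft_force: [0.2, 0.0, -0.2]
grip_width: 0.0523
```

>>> drive_tool(
  plan=[
    {"offset": [0, 0, 0], "delta_rot": [0, 0, 0], "jaw": 3.0},
    {"offset": [0, 0, 0], "delta_rot": [0, 0, 0], "jaw": 3.0},
    {"offset": [0, 0, 0], "delta_rot": [0, 0, 0], "jaw": 3.0},
    {"offset": [0, 0, 0], "delta_rot": [0, 0, 0], "jaw": 3.0},
    {"offset": [0, 0, -0.5], "delta_rot": [0, 0, 0], "jaw": 3.0},
    {"offset": [0, 0, -1.5], "delta_rot": [0, 0, 0], "jaw": 3.0},
    {"offset": [0, 0, -4], "delta_rot": [0, 0, 0], "jaw": 3.0},
    {"offset": [0, 0, -8], "delta_rot": [0, 0, 0], "jaw": 3.0},
  ],
)

```text
time: 2.82
position: [0.5064, 0.2809, 0.1153]
tool_rot: [0.989, -0.148, -0.003, 0.001]
ft_force: [0.5, 0.1, -1.7]
grip_width: 0.0381
```

>>> drive_tool(
  plan=[
    {"offset": [0, 0, -4], "delta_rot": [0, 0, 0], "jaw": 3.0},
    {"offset": [0, 1, -5], "delta_rot": [0, 0, 0], "jaw": 3.0},
    {"offset": [1, 4, -5], "delta_rot": [0, 0, 7], "jaw": 3.0},
    {"offset": [2, 8, -5], "delta_rot": [0, 0, 14], "jaw": 3.0},
    {"offset": [3, 12, -5], "delta_rot": [0, 0, 21], "jaw": 3.0},
    {"offset": [4, 16, -5], "delta_rot": [0, 0, 28], "jaw": 3.0},
    {"offset": [5.3, 19.5, -5], "delta_rot": [0, 0, 35], "jaw": 3.0},
    {"offset": [6.3, 22.7, -5], "delta_rot": [0, 0, 42], "jaw": 3.0},
  ],
)

```text
time: 3.48
position: [0.5017, 0.0436, 0.1674]
tool_rot: [0.869, -0.495, -0.0, 0.0]
ft_force: [1.0, 0.3, -1.6]
grip_width: 0.0378
```

>>> drive_tool(
  plan=[
    {"offset": [0, 0, 2], "delta_rot": [0, 0, 7], "jaw": 3.0},
    {"offset": [0, 0, 5], "delta_rot": [0, 0, 14], "jaw": 3.0},
    {"offset": [0, 0, 8], "delta_rot": [0, 0, 19], "jaw": 3.0},
    {"offset": [0, 0, 11], "delta_rot": [0, 0, 19], "jaw": 3.0},
    {"offset": [0, 0, 12.4], "delta_rot": [0, 0, 19], "jaw": 3.0},
    {"offset": [0, 0, 12.4], "delta_rot": [0, 0, 19], "jaw": 3.0},
    {"offset": [0, 0, 12.4], "delta_rot": [0, 0, 19], "jaw": 3.0},
    {"offset": [0, 0, 12.4], "delta_rot": [0, 0, 19], "jaw": 3.0},
  ],
)

```text
time: 4.15
position: [0.5032, 0.0458, 0.0441]
tool_rot: [0.777, -0.629, 0.001, -0.0]
ft_force: [-0.7, -0.7, -0.4]
grip_width: 0.0379
```

```bash
python3 look.py w2; python3 - <<'E'
from h import *
cv2.imwrite("pics/s2.png",cv2.resize(camera("scene")[110:270,180:380,::-1],None,fx=3.7,fy=3.7))
E
```

```text
4.15 [0.5032 0.0458 0.0441] yaw -78.02 tilt [ 0.0014 -0.0002] [-0.74 -0.67 -0.35] 0.03788568427401799
```

View pics/s2.png

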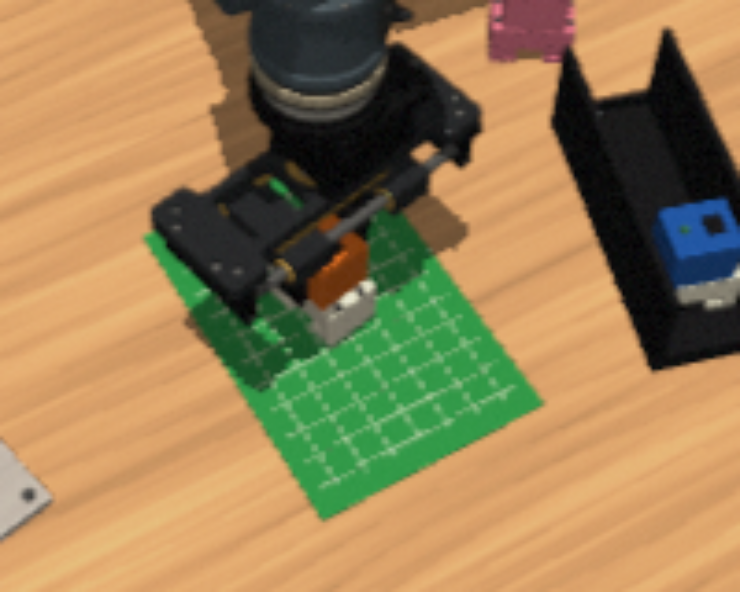

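The crop shows the module upright in the jaws just above the mat, with blue undisturbed. I'll lower it in small steps.

>>> drive_tool(
  plan=[
    {"offset": [0, 0, 0.2], "delta_rot": [0, 0, 0], "jaw": 3.0},
    {"offset": [0, 0, 0.3], "delta_rot": [0, 0, 0], "jaw": 3.0},
    {"offset": [0, 0, 0.4], "delta_rot": [0, 0, 0], "jaw": 3.0},
    {"offset": [0, 0, 0.5], "delta_rot": [0, 0, 0], "jaw": 3.0},
    {"offset": [0, 0, 0.6], "delta_rot": [0, 0, 0], "jaw": 3.0},
    {"offset": [0, 0, 0.7], "delta_rot": [0, 0, 0], "jaw": 3.0},
    {"offset": [0, 0, 0.7], "delta_rot": [0, 0, 0], "jaw": 3.0},
    {"offset": [0, 0, 0.7], "delta_rot": [0, 0, 0], "jaw": 3.0},
  ],
)

```text
time: 4.92
position: [0.5027, 0.0459, 0.0362]
tool_rot: [0.777, -0.629, -0.0, 0.0]
ft_force: [1.1, -0.0, -0.8]
grip_width: 0.0377
```

>>> drive_tool(
  plan=[
    {"offset": [0, 0, 0.1], "delta_rot": [0, 0, 0], "jaw": 3.0},
    {"offset": [0, 0, 0.1], "delta_rot": [0, 0, 0], "jaw": 3.0},
    {"offset": [0, 0, 0.2], "delta_rot": [0, 0, 0], "jaw": 3.0},
    {"offset": [0, 0, 0.2], "delta_rot": [0, 0, 0], "jaw": 3.0},
    {"offset": [0, 0, 0.3], "delta_rot": [0, 0, 0], "jaw": 3.0},
    {"offset": [0, 0, 0.3], "delta_rot": [0, 0, 0], "jaw": 3.0},
    {"offset": [0, 0, 0.3], "delta_rot": [0, 0, 0], "jaw": 3.0},
    {"offset": [0, 0, 0.3], "delta_rot": [0, 0, 0], "jaw": 3.0},
  ],
)

```text
time: 5.58
position: [0.503, 0.046, 0.0357]
tool_rot: [0.777, -0.629, 0.001, -0.001]
ft_force: [-3.6, 0.4, 20.3]
grip_width: 0.0379
```

>>> drive_tool(
  plan=[
    {"offset": [0, 0, -0.2], "delta_rot": [0, 0, 0], "jaw": 3.8},
    {"offset": [0, 0, -0.2], "delta_rot": [0, 0, 0], "jaw": 5},
    {"offset": [0, 0, -0.2], "delta_rot": [0, 0, 0], "jaw": 6},
    {"offset": [0, 0, -0.2], "delta_rot": [0, 0, 0], "jaw": 6},
    {"offset": [0, 0, -0.2], "delta_rot": [0, 0, 0], "jaw": 6},
    {"offset": [0, 0, -0.2], "delta_rot": [0, 0, 0], "jaw": 6},
    {"offset": [0, 0, -3], "delta_rot": [0, 0, 0], "jaw": 6},
    {"offset": [0, 0, -7], "delta_rot": [0, 0, 0], "jaw": 6},
  ],
)

```text
time: 6.25
position: [0.4998, 0.0461, 0.1007]
tool_rot: [0.777, -0.63, -0.004, 0.003]
ft_force: [-0.1, 0.5, 0.5]
grip_width: 0.0599
```

>>> drive_tool(
  plan=[
    {"offset": [0, 0, -4], "delta_rot": [0, 0, -7], "jaw": 8.7},
    {"offset": [0, 0, -8], "delta_rot": [0, 0, -14], "jaw": 8.7},
    {"offset": [0, 0, -8], "delta_rot": [0, 0, -21], "jaw": 8.7},
    {"offset": [0, 0, -8], "delta_rot": [0, 0, -28], "jaw": 8.7},
    {"offset": [0, 0, -8], "delta_rot": [0, 0, -35], "jaw": 8.7},
    {"offset": [0, 0, -8], "delta_rot": [0, 0, -42], "jaw": 8.7},
    {"offset": [0, 0, -8], "delta_rot": [0, 0, -49], "jaw": 8.7},
    {"offset": [0, 0, -8], "delta_rot": [0, 0, -56], "jaw": 8.7},
  ],
)

```text
time: 6.92
position: [0.5024, 0.0459, 0.183]
tool_rot: [0.982, -0.188, -0.0, 0.0]
ft_force: [0.6, -0.4, -0.1]
grip_width: 0.0872
```

>>> drive_tool(
  plan=[
    {"offset": [0, 0, 0], "delta_rot": [0, 0, -7], "jaw": 8.7},
    {"offset": [0, 0, 0], "delta_rot": [0, 0, -14], "jaw": 8.7},
    {"offset": [0, 0, 0], "delta_rot": [0, 0, -21], "jaw": 8.7},
    {"offset": [0, 0, 0], "delta_rot": [0, 0, -28], "jaw": 8.7},
    {"offset": [0, 0, 0], "delta_rot": [0, 0, -34], "jaw": 8.7},
    {"offset": [0, 0, 0], "delta_rot": [0, 0, -34], "jaw": 8.7},
    {"offset": [0, 0, 0], "delta_rot": [0, 0, -34], "jaw": 8.7},
    {"offset": [0, 0, 0], "delta_rot": [0, 0, -34], "jaw": 8.7},
  ],
)

```text
time: 7.58
position: [0.5025, 0.0459, 0.1831]
tool_rot: [0.995, 0.103, -0.0, -0.0]
ft_force: [0.1, -1.8, -0.0]
grip_width: 0.0869
```

```bash
python3 look.py w3; python3 - <<'E'
import cv2
t=cv2.imread("pics/w3.png")
cv2.imwrite("pics/zd.png",cv2.resize(t[120:270,180:380],None,fx=4,fy=4,interpolation=cv2.INTER_CUBIC))
E
```

```text
7.5833 [0.5025 0.0459 0.1831] yaw 11.85 tilt [-0.0004  0.    ] [ 0.13 -1.76 -0.01] 0.08692162662515728
```

View pics/zd.png

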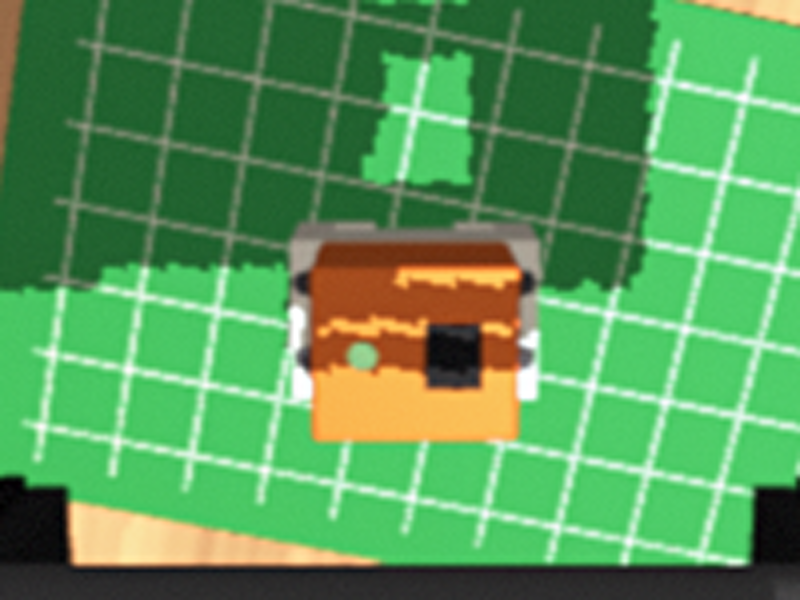

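```bash
python3 - <<'E'
from h import *
o=np.load("pics/w3.npz");K,P=cam("wrist",o)
c=np.array([p2w(K,P,(a/4+180,b/4+120),.071) for a,b in [(312,266),(520,266),(519,440),(313,440)]])
m=R.from_quat(o["tool_rot"]).as_matrix()
print(c.mean(0),[round(float(np.linalg.norm(c[i]-c[(i+1)%4]))*1000,1) for i in range(4)])
print((c.mean(0)-o["position"])@m)
E
```

```text
[0.50358404 0.04553419 0.071     ] [42.8, 37.4, 43.8, 37.4]
[0.00098838 0.00059731 0.11205014]
```

>>> drive_tool(
  plan=[
    {"offset": [0.1, 0, 4], "delta_rot": [0, 0, 0], "jaw": 8.0},
    {"offset": [0.1, 0, 8], "delta_rot": [0, 0, 0], "jaw": 8.0},
    {"offset": [0.1, 0, 11.5], "delta_rot": [0, 0, 0], "jaw": 7.0},
    {"offset": [0.1, 0, 13.5], "delta_rot": [0, 0, 0], "jaw": 7.0},
    {"offset": [0.1, 0, 14.3], "delta_rot": [0, 0, 0], "jaw": 7.0},
    {"offset": [0.1, 0, 14.4], "delta_rot": [0, 0, 0], "jaw": 7.0},
    {"offset": [0.1, 0, 14.4], "delta_rot": [0, 0, 0], "jaw": 7.0},
    {"offset": [0.1, 0, 14.4], "delta_rot": [0, 0, 0], "jaw": 7.0},
  ],
)

```text
time: 8.3
position: [0.5049, 0.046, 0.0405]
tool_rot: [0.995, 0.104, 0.001, 0.0]
ft_force: [0.9, -0.9, 2.0]
grip_width: 0.0701
```

>>> drive_tool(
  plan=[
    {"offset": [0, 0, 0], "delta_rot": [0, 0, 0], "jaw": 3.5},
    {"offset": [0, 0, 0], "delta_rot": [0, 0, 0], "jaw": 3.5},
    {"offset": [0, 0, 0], "delta_rot": [0, 0, 0], "jaw": 3.5},
    {"offset": [0, 0, 0], "delta_rot": [0, 0, 0], "jaw": 3.5},
    {"offset": [0, 0, 0], "delta_rot": [0, 0, 0], "jaw": 3.5},
    {"offset": [0, 0, -1], "delta_rot": [0, 0, 0], "jaw": 3.5},
    {"offset": [0, 0, -4], "delta_rot": [0, 0, 0], "jaw": 3.5},
    {"offset": [0, 0, -8], "delta_rot": [0, 0, 0], "jaw": 3.5},
  ],
  squeeze=30,
)

```text
time: 8.97
position: [0.501, 0.0463, 0.118]
tool_rot: [0.995, 0.104, -0.004, -0.001]
ft_force: [0.1, -0.0, -1.8]
grip_width: 0.0441
```

>>> drive_tool(
  plan=[
    {"offset": [0, 1, -4], "delta_rot": [0, 0, 0], "jaw": 3.5},
    {"offset": [-1, 4.5, -6], "delta_rot": [0, 0, 0], "jaw": 3.5},
    {"offset": [-2, 8.5, -7], "delta_rot": [0, 0, 0], "jaw": 3.5},
    {"offset": [-3, 12.5, -8], "delta_rot": [0, 0, 0], "jaw": 3.5},
    {"offset": [-4, 16.4, -9], "delta_rot": [0, 0, 0], "jaw": 3.5},
    {"offset": [-5, 20.3, -10], "delta_rot": [0, 0, 0], "jaw": 3.5},
    {"offset": [-5.5, 24.3, -11], "delta_rot": [0, 0, 0], "jaw": 3.5},
    {"offset": [-5.5, 26, -12], "delta_rot": [0, 0, 0], "jaw": 3.5},
  ],
)

```text
time: 9.63
position: [0.5034, -0.2247, 0.2404]
tool_rot: [0.995, 0.103, 0.0, 0.002]
ft_force: [1.1, 0.4, -1.3]
grip_width: 0.0436
```

>>> drive_tool(
  plan=[
    {"offset": [0, 0, 0], "delta_rot": [0, 0, 0], "jaw": 3.5},
    {"offset": [0, 0, 0], "delta_rot": [0, 0, 0], "jaw": 3.5},
    {"offset": [0, 0, 0], "delta_rot": [0, 0, 0], "jaw": 3.5},
    {"offset": [0, 0, 0], "delta_rot": [0, 0, 0], "jaw": 3.5},
    {"offset": [0, 0, 0], "delta_rot": [0, 0, 0], "jaw": 3.5},
    {"offset": [0, 0, 0], "delta_rot": [0, 0, 0], "jaw": 3.5},
    {"offset": [0, 0, 0], "delta_rot": [0, 0, 0], "jaw": 3.5},
    {"offset": [0, 0, 0], "delta_rot": [0, 0, 0], "jaw": 3.5},
  ],
)

```text
time: 10.3
position: [0.5038, -0.219, 0.2391]
tool_rot: [0.994, 0.105, -0.0, -0.0]
ft_force: [0.6, -1.2, -1.9]
grip_width: 0.0436
```

```bash
python3 look.py w4
```

```text
10.3 [ 0.5038 -0.219   0.2391] yaw 12.03 tilt [-0.0004  0.0003] [ 0.59 -1.19 -1.93] 0.04360241189623962
```

View pics/w4.png

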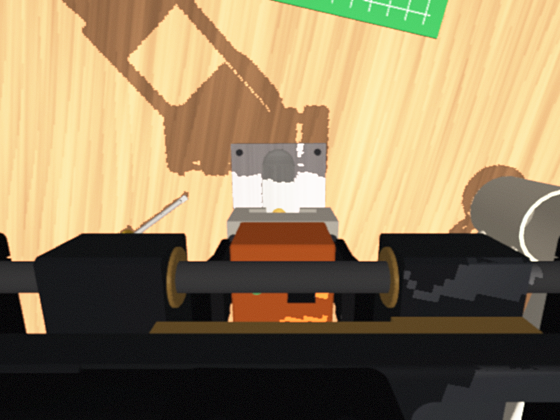

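```bash
python3 - <<'E'
import cv2
t=cv2.imread("pics/w4.png")
cv2.imwrite("pics/ze.png",cv2.resize(t[135:235,215:345],None,fx=6,fy=6,interpolation=cv2.INTER_CUBIC))
E
```

```text
(no output)
```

View pics/ze.png

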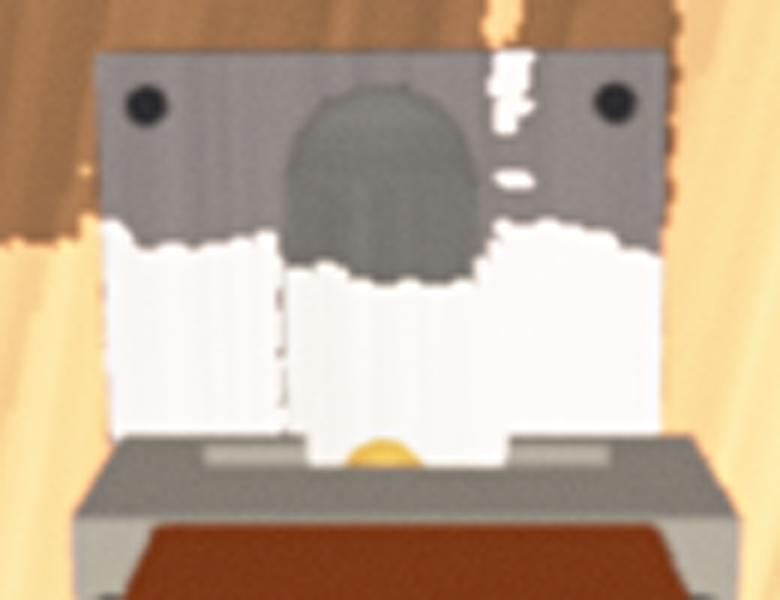

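```bash
python3 - <<'E'
from h import *
o=np.load("pics/w4.npz");K,P=cam("wrist",o)
m=R.from_quat(o["tool_rot"]).as_matrix()
def w(a,b,z): return p2w(K,P,((a+.5)/6-.5+215,(b+.5)/6-.5+135),z)
def ang(a,b): d=b-a;return round(float(np.degrees(np.arctan2(d[1],d[0]))),2),round(float(np.linalg.norm(d))*1000,1)
L,Rr=w(96,54,.008),w(668,52,.008);h1,h2=w(146,105,.008),w(616,103,.008);l2,r2=w(110,437,.008),w(660,437,.008)
print("edge",ang(L,Rr),"holes",ang(h1,h2),"left",ang(L,l2),"right",ang(Rr,r2))
print("mid edge",(L+Rr)/2,"holes mid",(h1+h2)/2,"mid2",(l2+r2)/2)
tip=w(383,86,.027);a,b=w(286,185,.0265),w(477,185,.0265);print("tip",tip,"head",ang(a,b),(a+b)/2,"brass",w(383,445,.0295))
# module in hand: plane heights unknown, z bottom ~ tcp-.037
zb=o["position"][2]-.037
for n,p,q,z in (("bot",(122,437),(692,437),zb),("sh",(75,518),(740,517),zb+.032),("lips",(308,466),(510,466),zb)):
    A,B=w(*p,z),w(*q,z);print(n,ang(A,B),(((A+B)/2-o["position"])@m).round(4))
x=np.array([np.cos(np.radians(-78)),np.sin(np.radians(-78)),0])
print("home from tip",tip+.075*x)
for n,pt in (("edge",(L+Rr)/2),("holes",(h1+h2)/2),("mid2",(l2+r2)/2),("head",(a+b)/2),("tip",tip)):
    d=np.array([.505,-.251,0])-pt;print(n,"lateral of guess home", (d@np.array([-x[1],x[0],0])).round(4),"along",(d@x).round(4))
E
```

```text
edge (12.28, 109.3) holes (12.33, 90.3) left (-77.9, 75.2) right (-77.35, 75.5)
mid edge [ 0.48868803 -0.17329094  0.008     ] holes mid [ 0.49048954 -0.18273834  0.008     ] mid2 [ 0.50483818 -0.24688247  0.008     ]
tip [ 0.49017028 -0.17817902  0.027     ] head (12.09, 35.3) [ 0.49362255 -0.19590496  0.0265    ] brass [ 0.5039933  -0.24349201  0.0295    ]
bot (12.1, 57.7) [-0.0003 -0.0181  0.037 ]
sh (12.19, 57.0) [-0.0003 -0.0185  0.005 ]
lips (12.1, 20.5) [-0.0001 -0.015   0.037 ]
home from tip [ 0.50576366 -0.25154009  0.027     ]
edge lateral of guess home -0.0002 along 0.0794
holes lateral of guess home 0.0 along 0.0698
mid2 lateral of guess home -0.0007 along 0.0041
head lateral of guess home -0.0003 along 0.0563
tip lateral of guess home -0.0006 along 0.0743
```

>>> drive_tool(
  plan=[
    {"offset": [-0.3, -3, 1], "delta_rot": [0, 0, 0], "jaw": 3.5},
    {"offset": [-0.5, -6, 3], "delta_rot": [0, 0, 0], "jaw": 3.5},
    {"offset": [-0.5, -7.9, 6], "delta_rot": [0, 0, 0], "jaw": 3.5},
    {"offset": [-0.5, -7.9, 10], "delta_rot": [0, 0, 0], "jaw": 3.5},
    {"offset": [-0.5, -7.9, 14], "delta_rot": [0, 0, 0], "jaw": 3.5},
    {"offset": [-0.5, -7.9, 17], "delta_rot": [0, 0, 0], "jaw": 3.5},
    {"offset": [-0.5, -7.9, 17.7], "delta_rot": [0, 0, 0], "jaw": 3.5},
    {"offset": [-0.5, -7.9, 17.7], "delta_rot": [0, 0, 0], "jaw": 3.5},
  ],
)

```text
time: 11.02
position: [0.4814, -0.1427, 0.0604]
tool_rot: [0.995, 0.104, -0.002, -0.001]
ft_force: [0.5, -0.7, -0.7]
grip_width: 0.0436
```

>>> drive_tool(
  plan=[
    {"offset": [0, 0, 0], "delta_rot": [0, 0, 0], "jaw": 3.5},
    {"offset": [0, 0, 0], "delta_rot": [0, 0, 0], "jaw": 3.5},
    {"offset": [0, 0, 0], "delta_rot": [0, 0, 0], "jaw": 3.5},
    {"offset": [0, 0, 0], "delta_rot": [0, 0, 0], "jaw": 3.5},
    {"offset": [0, 0, 0], "delta_rot": [0, 0, 0], "jaw": 3.5},
    {"offset": [0, 0, 0], "delta_rot": [0, 0, 0], "jaw": 3.5},
    {"offset": [0, 0, 0], "delta_rot": [0, 0, 0], "jaw": 3.5},
    {"offset": [0, 0, 0], "delta_rot": [0, 0, 0], "jaw": 3.5},
  ],
)

```text
time: 11.68
position: [0.4826, -0.1434, 0.0625]
tool_rot: [0.995, 0.104, 0.0, 0.0]
ft_force: [0.2, -0.3, -2.2]
grip_width: 0.0436
```

```bash
cat > st.py <<'E'
from h import *
o=get_obs();m=R.from_quat(o["tool_rot"]).as_matrix();p=o["position"]
t=np.radians(-77.85);u=np.array([np.cos(t),np.sin(t),0]);v=np.array([-u[1],u[0],0]);H=np.array([.5053,-.2515,0])
print(o["time"],p.round(4),"yaw",np.degrees(np.arctan2(m[1,0],m[0,0])).round(2),"tilt",m[:2,2].round(4),"F",o["ft_force"].round(1),"grip",round(o["grip_width"],4))
d=p-H;print("module along %.4f across(tool x) %.4f zmod %.4f; F along %.1f across %.1f"%(d@u+.0007,d@v-.0003,p[2]-.037,o["ft_force"]@u,o["ft_force"]@v))
E
python3 st.py; python3 - <<'E'
from h import *
cv2.imwrite("pics/s5.png",cv2.resize(camera("scene")[170:320,60:260,::-1],None,fx=4,fy=4,interpolation=cv2.INTER_CUBIC))
cv2.imwrite("pics/t5.png",cv2.resize(camera("top")[200:320,350:500,::-1],None,fx=5,fy=5,interpolation=cv2.INTER_CUBIC))
E
```

```text
11.6833 [ 0.4826 -0.1434  0.0625] yaw 11.98 tilt [ 0.0003 -0.0002] F [ 0.2 -0.3 -2.2] grip 0.0436
module along -0.1097 across(tool x) 0.0003 zmod 0.0255; F along 0.4 across 0.1
```

View pics/s5.png

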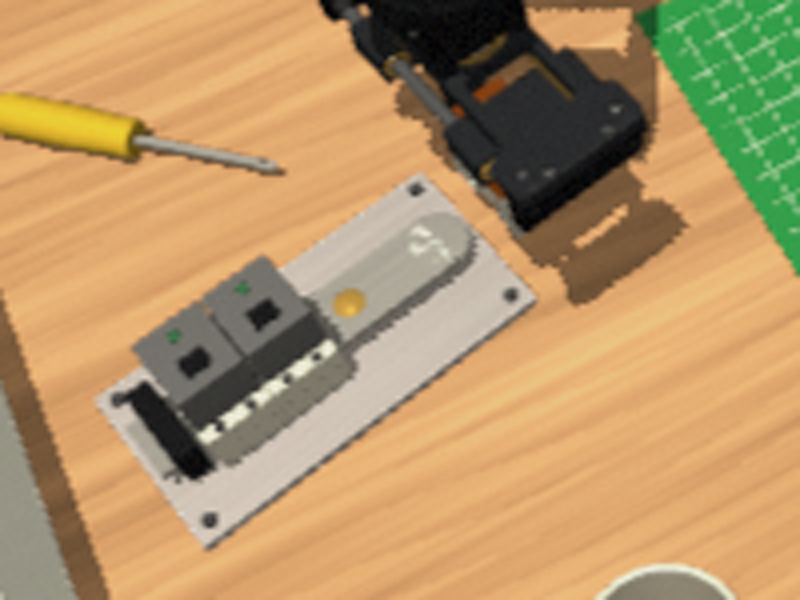

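View pics/t5.png

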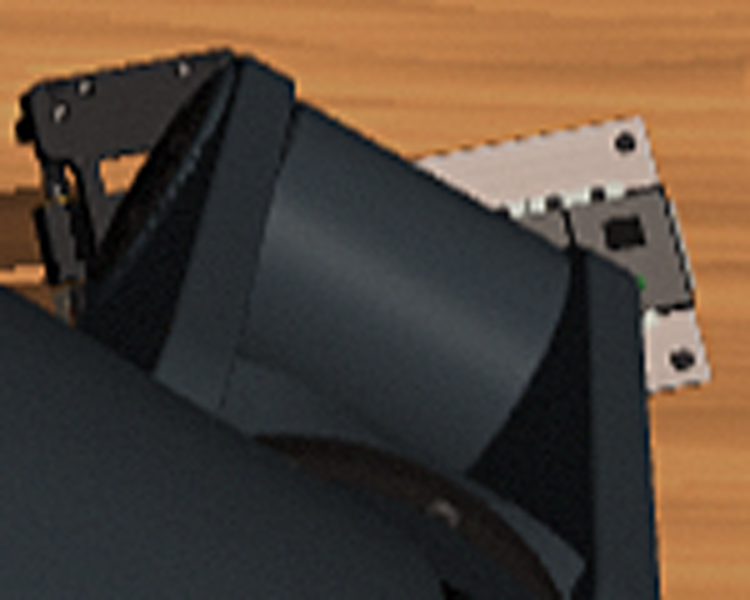

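The scene view shows the module in the jaws in line with the rail and just short of its rounded tip, at about (470,235) in the crop. I'll go down 10 mm and move in slowly.

>>> drive_tool(
  plan=[
    {"offset": [0, 0, 0.5], "delta_rot": [0, 0, 0], "jaw": 3.5},
    {"offset": [0, 0, 1.0], "delta_rot": [0, 0, 0], "jaw": 3.5},
    {"offset": [0, 0, 1.0], "delta_rot": [0, 0, 0], "jaw": 3.5},
    {"offset": [0, 0, 1.0], "delta_rot": [0, 0, 0], "jaw": 3.5},
    {"offset": [0, 0.5, 1.0], "delta_rot": [0, 0, 0], "jaw": 3.5},
    {"offset": [0, 1.0, 1.0], "delta_rot": [0, 0, 0], "jaw": 3.5},
    {"offset": [0, 1.0, 1.0], "delta_rot": [0, 0, 0], "jaw": 3.5},
    {"offset": [0, 1.0, 1.0], "delta_rot": [0, 0, 0], "jaw": 3.5},
  ],
)

```text
time: 12.45
position: [0.485, -0.1539, 0.0524]
tool_rot: [0.995, 0.104, 0.0, 0.0]
ft_force: [-0.1, 0.7, -1.4]
grip_width: 0.0442
```

```bash
python3 st.py
```

```text
12.45 [ 0.485  -0.1539  0.0524] yaw 11.93 tilt [ 0.0008 -0.0005] F [-0.1  0.7 -1.4] grip 0.0442
module along -0.0990 across(tool x) 0.0004 zmod 0.0154; F along -0.7 across 0.0
```

>>> drive_tool(
  plan=[
    {"offset": [0, 0.4, 0], "delta_rot": [0, 0, -0.2], "jaw": 3.5},
    {"offset": [0, 0.8, 0], "delta_rot": [0, 0, -0.2], "jaw": 3.5},
    {"offset": [0, 1.2, 0], "delta_rot": [0, 0, -0.2], "jaw": 3.5},
    {"offset": [0, 1.6, 0], "delta_rot": [0, 0, -0.2], "jaw": 3.5},
    {"offset": [0, 2.0, 0], "delta_rot": [0, 0, -0.2], "jaw": 3.5},
    {"offset": [0, 2.4, 0], "delta_rot": [0, 0, -0.2], "jaw": 3.5},
    {"offset": [0, 2.7, 0], "delta_rot": [0, 0, -0.2], "jaw": 3.5},
    {"offset": [0, 3.0, 0], "delta_rot": [0, 0, -0.2], "jaw": 3.5},
  ],
)

```text
time: 13.12
position: [0.4909, -0.183, 0.0522]
tool_rot: [0.994, 0.106, -0.0, 0.0]
ft_force: [0.4, 0.2, -1.3]
grip_width: 0.0438
```

```bash
python3 st.py
```

```text
13.1167 [ 0.4909 -0.183   0.0522] yaw 12.17 tilt [ 0. -0.] F [ 0.4  0.2 -1.3] grip 0.0438
module along -0.0693 across(tool x) 0.0001 zmod 0.0152; F along -0.1 across 0.4
```

>>> drive_tool(
  plan=[
    {"offset": [0, 0.5, 0], "delta_rot": [0, 0, 0], "jaw": 3.5},
    {"offset": [0, 1.0, 0], "delta_rot": [0, 0, 0], "jaw": 3.5},
    {"offset": [0, 1.5, 0], "delta_rot": [0, 0, 0], "jaw": 3.5},
    {"offset": [0, 2.0, 0], "delta_rot": [0, 0, 0], "jaw": 3.5},
    {"offset": [0, 2.5, 0], "delta_rot": [0, 0, 0], "jaw": 3.5},
    {"offset": [0, 3.0, 0], "delta_rot": [0, 0, 0], "jaw": 3.5},
    {"offset": [0, 3.5, 0], "delta_rot": [0, 0, 0], "jaw": 3.5},
    {"offset": [0, 3.9, 0], "delta_rot": [0, 0, 0], "jaw": 3.5},
  ],
)

```text
time: 13.78
position: [0.4993, -0.2214, 0.0522]
tool_rot: [0.994, 0.106, 0.0, 0.0]
ft_force: [-1.1, 0.8, -2.1]
grip_width: 0.0438
```

```bash
python3 st.py
```

```text
13.7833 [ 0.4993 -0.2214  0.0522] yaw 12.17 tilt [ 0.0002 -0.0002] F [-1.1  0.8 -2.1] grip 0.0438
module along -0.0300 across(tool x) 0.0002 zmod 0.0152; F along -1.0 across -1.0
```

>>> drive_tool(
  plan=[
    {"offset": [0, 0.4, 0], "delta_rot": [0, 0, 0], "jaw": 3.5},
    {"offset": [0, 0.8, 0], "delta_rot": [0, 0, 0], "jaw": 3.5},
    {"offset": [0, 1.2, 0], "delta_rot": [0, 0, 0], "jaw": 3.5},
    {"offset": [0, 1.6, 0], "delta_rot": [0, 0, 0], "jaw": 3.5},
    {"offset": [0, 2.0, 0], "delta_rot": [0, 0, 0], "jaw": 3.5},
    {"offset": [0, 2.4, 0], "delta_rot": [0, 0, 0], "jaw": 3.5},
    {"offset": [0, 2.6, 0], "delta_rot": [0, 0, 0], "jaw": 3.5},
    {"offset": [0, 2.7, 0], "delta_rot": [0, 0, 0], "jaw": 3.5},
  ],
  squeeze=40,
)

```text
time: 14.45
position: [0.505, -0.2477, 0.0521]
tool_rot: [0.994, 0.106, 0.0, 0.0]
ft_force: [-0.3, -0.3, -1.4]
grip_width: 0.0438
```

```bash
python3 st.py;python3 look.py w6
```

```text
14.45 [ 0.505  -0.2477  0.0521] yaw 12.16 tilt [ 0.0004 -0.0005] F [-0.3 -0.3 -1.4] grip 0.0438
module along -0.0030 across(tool x) 0.0002 zmod 0.0151; F along 0.2 across -0.3
14.45 [ 0.505  -0.2477  0.0521] yaw 12.16 tilt [ 0.0004 -0.0005] [-0.27 -0.25 -1.39] 0.043795561145240136
```

View pics/w6.png

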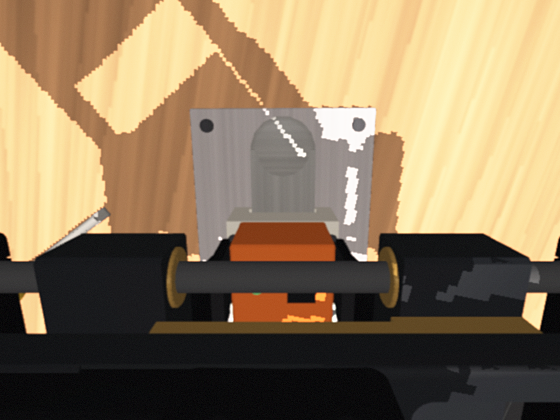

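>>> drive_tool(
  plan=[
    {"offset": [0, 0.1, 0], "delta_rot": [0, 0, 0], "jaw": 3.5},
    {"offset": [0, 0.2, 0], "delta_rot": [0, 0, 0], "jaw": 3.5},
    {"offset": [0, 0.3, 0], "delta_rot": [0, 0, 0], "jaw": 3.5},
    {"offset": [0, 0.3, 0], "delta_rot": [0, 0, 0], "jaw": 3.5},
    {"offset": [0, 0.3, 0], "delta_rot": [0, 0, 0], "jaw": 3.5},
    {"offset": [0, 0.3, 0], "delta_rot": [0, 0, 0], "jaw": 3.5},
    {"offset": [0, 0.3, 0], "delta_rot": [0, 0, 0], "jaw": 3.5},
    {"offset": [0, 0.3, 0], "delta_rot": [0, 0, 0], "jaw": 3.5},
  ],
)

```text
time: 15.17
position: [0.5054, -0.2499, 0.0522]
tool_rot: [0.994, 0.106, -0.0, -0.0]
ft_force: [-1.0, -0.5, -1.4]
grip_width: 0.044
```

```bash
python3 st.py;python3 look.py w7; python3 - <<'E'
import cv2
t=cv2.imread("pics/w7.png")
cv2.imwrite("pics/zf.png",cv2.resize(t[95:235,180:390],None,fx=3.8,fy=3.8,interpolation=cv2.INTER_CUBIC))
from h import *
cv2.imwrite("pics/s7.png",cv2.resize(camera("scene")[170:320,60:260,::-1],None,fx=4,fy=4,interpolation=cv2.INTER_CUBIC))
E
```

```text
15.1667 [ 0.5054 -0.2499  0.0522] yaw 12.18 tilt [-0.0001  0.0001] F [-1.  -0.5 -1.4] grip 0.044
module along -0.0009 across(tool x) 0.0001 zmod 0.0152; F along 0.3 across -1.1
15.1667 [ 0.5054 -0.2499  0.0522] yaw 12.18 tilt [-0.0001  0.0001] [-0.98 -0.48 -1.35] 0.04404049807543761
```

View pics/zf.png

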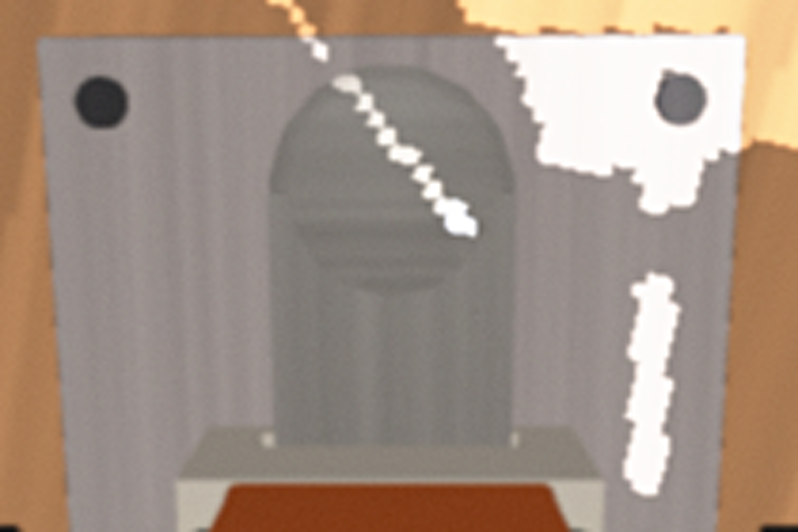

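View pics/s7.png

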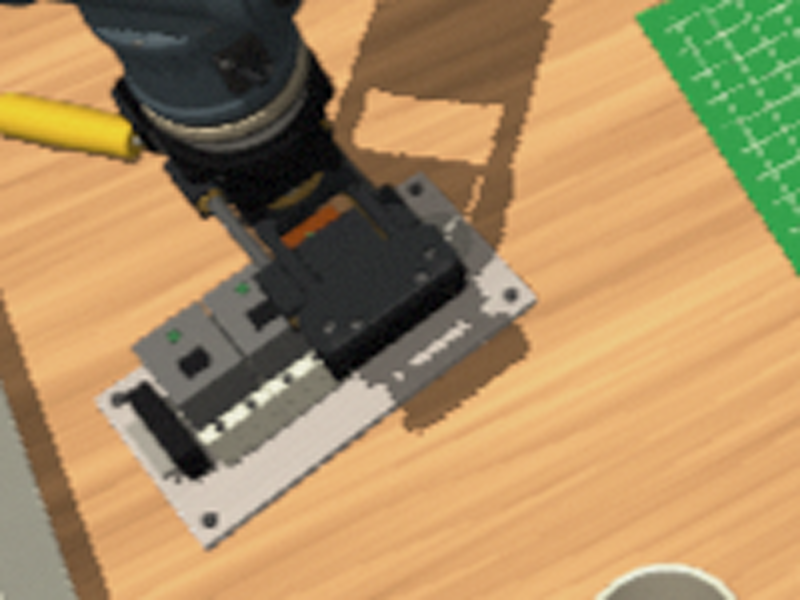

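```bash
python3 - <<'E'
from h import *
o=np.load("pics/w7.npz");K,P=cam("wrist",o)
m=R.from_quat(o["tool_rot"]).as_matrix()
def w(a,b,z): return (p2w(K,P,((a+.5)/3.8-.5+180,(b+.5)/3.8-.5+95),z)-o["position"])@m
tip=w(390,66,.027);pe=(w(40,38,.008)+w(743,36,.008))/2
print("tip",tip,"plate edge",pe,"bot",w(210,428,.0152),w(577,428,.0152),"headend",w(392,446,.027),"holes",w(101,102,.008),w(680,98,.008))
E
```

```text
tip [-0.00045001 -0.07316625  0.02525082] plate edge [-0.00026357 -0.07829961  0.0442512 ] bot [-0.02918917 -0.01811894  0.03704801] [ 0.02946935 -0.01817994  0.03704527] headend [-0.00010295 -0.01812839  0.02524665] holes [-0.04550164 -0.06859231  0.04425258] [ 0.0446789  -0.06926541  0.04424842]
```

>>> drive_tool(
  plan=[
    {"offset": [0, 0.1, 0], "delta_rot": [0, 0, 0], "jaw": 3.5},
    {"offset": [0, 0.1, 0.1], "delta_rot": [0, 0, 0], "jaw": 3.5},
    {"offset": [0, 0.1, 0.1], "delta_rot": [0, 0, 0], "jaw": 3.5},
    {"offset": [0, 0.1, 0.1], "delta_rot": [0, 0, 0], "jaw": 3.5},
    {"offset": [0, 0.1, 0.1], "delta_rot": [0, 0, 0], "jaw": 3.5},
    {"offset": [0, 0.1, 0.1], "delta_rot": [0, 0, 0], "jaw": 3.5},
    {"offset": [0, 0.1, 0.1], "delta_rot": [0, 0, 0], "jaw": 3.5},
    {"offset": [0, 0.1, 0.1], "delta_rot": [0, 0, 0], "jaw": 3.5},
  ],
)

```text
time: 15.93
position: [0.5056, -0.2509, 0.0513]
tool_rot: [0.994, 0.106, -0.0, 0.0]
ft_force: [-0.6, 0.7, -2.7]
grip_width: 0.0436
```

```bash
python3 st.py
```

```text
15.9333 [ 0.5056 -0.2509  0.0513] yaw 12.18 tilt [-0. -0.] F [-0.6  0.7 -2.7] grip 0.0436
module along 0.0002 across(tool x) 0.0001 zmod 0.0143; F along -0.8 across -0.5
```

>>> drive_tool(
  plan=[
    {"offset": [0, 0, 0], "delta_rot": [0, 0, 0], "jaw": 4.6},
    {"offset": [0, 0, 0], "delta_rot": [0, 0, 0], "jaw": 5.5},
    {"offset": [0, 0, 0], "delta_rot": [0, 0, 0], "jaw": 6.5},
    {"offset": [0, 0, 0], "delta_rot": [0, 0, 0], "jaw": 6.5},
    {"offset": [0, 0, 0], "delta_rot": [0, 0, 0], "jaw": 6.5},
    {"offset": [0, 0, -2], "delta_rot": [0, 0, 0], "jaw": 6.5},
    {"offset": [0, 0, -6], "delta_rot": [0, 0, 0], "jaw": 6.5},
    {"offset": [0, 0, -10], "delta_rot": [0, 0, 0], "jaw": 6.5},
  ],
)

```text
time: 16.6
position: [0.5044, -0.2501, 0.1509]
tool_rot: [0.994, 0.106, -0.002, -0.002]
ft_force: [0.4, -1.1, -0.1]
grip_width: 0.0646
```

>>> drive_tool(
  plan=[
    {"offset": [0, 0, -4], "delta_rot": [0, 0, 0], "jaw": 6.5},
    {"offset": [0, 2, -6], "delta_rot": [0, 0, 0], "jaw": 8},
    {"offset": [0, 4, -6], "delta_rot": [0, 0, 0], "jaw": 8},
    {"offset": [0, 6, -6], "delta_rot": [0, 0, 0], "jaw": 8},
    {"offset": [0, 6, -6], "delta_rot": [0, 0, 0], "jaw": 8},
    {"offset": [0, 6, -6], "delta_rot": [0, 0, 0], "jaw": 8},
    {"offset": [0, 6, -6], "delta_rot": [0, 0, 0], "jaw": 8},
    {"offset": [0, 6, -6], "delta_rot": [0, 0, 0], "jaw": 8},
  ],
)

```text
time: 17.27
position: [0.5176, -0.3082, 0.2106]
tool_rot: [0.994, 0.106, -0.001, -0.001]
ft_force: [0.1, 0.2, -0.1]
grip_width: 0.0799
```

```bash
python3 st.py;python3 look.py w8; python3 - <<'E'
import cv2
t=cv2.imread("pics/w8.png")
cv2.imwrite("pics/zg.png",cv2.resize(t[75:235,180:390],None,fx=3.7,fy=3.7,interpolation=cv2.INTER_CUBIC))
from h import *
cv2.imwrite("pics/s8.png",cv2.resize(camera("scene")[170:320,60:260,::-1],None,fx=4,fy=4,interpolation=cv2.INTER_CUBIC))
E
```

```text
17.2667 [ 0.5176 -0.3082  0.2106] yaw 12.21 tilt [-0.0016  0.0017] F [ 0.1  0.2 -0.1] grip 0.0799
module along 0.0587 across(tool x) -0.0002 zmod 0.1736; F along -0.2 across 0.2
17.2667 [ 0.5176 -0.3082  0.2106] yaw 12.21 tilt [-0.0016  0.0017] [ 0.1   0.25 -0.12] 0.07988989689731246
```

View pics/zg.png

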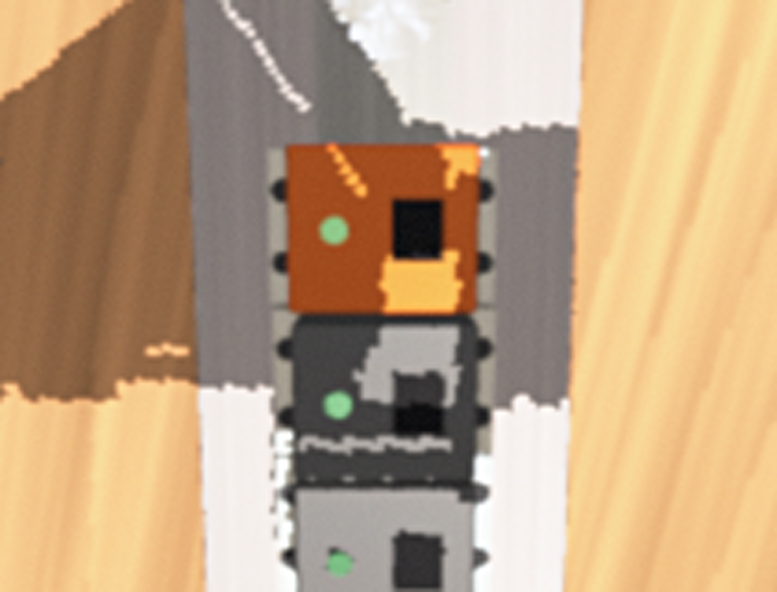

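View pics/s8.png

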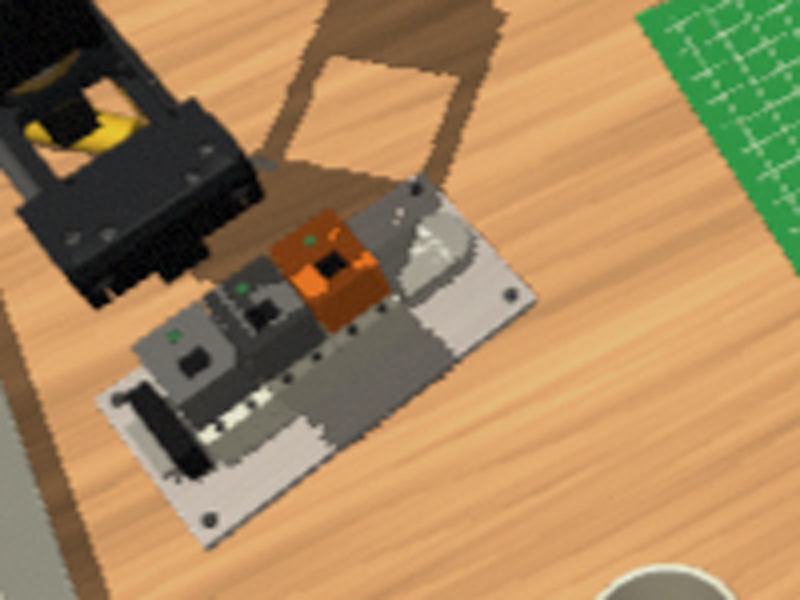

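```bash
python3 - <<'E'
from h import *
o=np.load("pics/w8.npz");K,P=cam("wrist",o)
def w(a,b,z): return p2w(K,P,((a+.5)/3.7-.5+180,(b+.5)/3.7-.5+75),z)
t=np.radians(-77.85);u=np.array([np.cos(t),np.sin(t),0]);v=np.array([-u[1],u[0],0]);H=np.array([.5053,-.2515,0])
for n,a,b,z in [("o tl",287,144,.082),("o tr",480,144,.082),("o br",476,313,.082),("o bl",290,313,.082),("g tl",293,318,.082),("dot",280,190,.046),("",280,262,.046),("",286,348,.046),("",287,415,.046),("",290,493,.046),("",294,557,.046)]:
    d=w(a,b,z)-H;print(n,(d@u*1000).round(1),(d@v*1000).round(1))
E
```

```text
o tl -18.7 -21.5
o tr -18.8 21.8
o br 18.8 21.7
o bl 18.9 -21.4
g tl 20.1 -20.7
dot -9.0 -26.1
 9.0 -26.4
 31.1 -25.2
 48.9 -25.3
 70.2 -24.8
 88.1 -24.0
```

```bash
python3 - <<'E'
from h import *
cv2.imwrite("pics/t9.png",camera("top")[:,:,::-1])
E
```

```text
(no output)
```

View pics/t9.png

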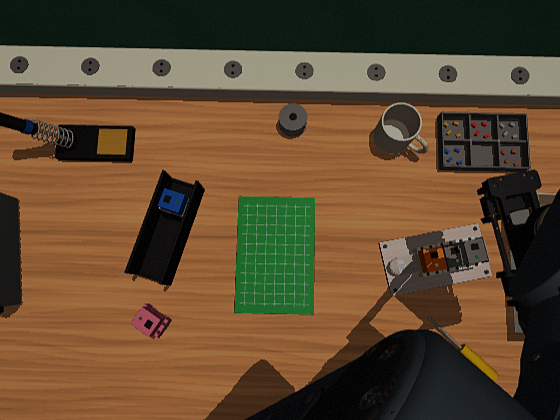

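The top view shows orange on the rail at (433,260) against the grey modules. Blue at (173,200), the mug at (401,122) and the reel at (293,118) have not moved, and the arm is clear.

```bash
python3 - <<'E'
from rig import *
print(get_obs()["joint_velocities"].round(3)); print(hand_in())
E
```

```text
[-0.002  0.001 -0.007  0.    -0.     0.   ]
the job is handed in; nothing more can be done
None
```

I put the orange module on the rail, let go of it and handed the job in at about 17 s of the 59 s allowed. No verdict was reported.

On the way I gripped it along the trough, stood it on the green mat and let go. I then took it again across its 44 mm side and slid it on from the open end.

**Position:** Measured in the wrist picture after letting go, the module is within about 0.5 mm of home along the rail and about 0.2 mm across it. It is in line with the rail, and the gap to the grey modules is about 2 mm, against the 2.5 mm expected.

**Button:** It is hidden under the module, so I could not see it. That it is up in the notch follows from the measured position. I also saw no push force at the end of each move while sliding past it; I read the force only then.

**Height:** I did not measure it after letting go. The tool's height just before put the module's underside at 14.3 mm, against 14 mm at home.

**Everything else:** Just before handing in, the blue-topped module, the mug and the reel were at the same pixels as at the start, and the gripper was clear of everything. The highest force I read was about 20 N, when setting the module down on the mat.

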